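# Try the biscuit presses and set the clogged one to soak

## Robot

A 6-joint arm with a two-finger parallel gripper is mounted at the origin on the work surface. World frame = base frame: x ahead of the robot, y to its left, z up, the work surface at z = 0. Lengths are in m, angles in rad, forces in N, time in s.
With the tool pointing down it reaches from about 0.35 to 0.975 m from the base axis. Payload 17.4 kg.
Tool frame: the origin (TCP) lies between the finger pads; the fingertips stand arm.tcp_to_tips ahead of it and the grasp point (between the pads) lies 5 mm behind it (arm.tcp_to_tips is the distance from the TCP to the fingertips, in m); z points along the fingers, y is the line along which they close (so a half turn about z gives the same grasp; the last joint's range is limited). The gripper opens to 85 mm and grips with 20 to 120 N. Pads are 22 mm wide; open, the fingers measure 114 mm over their backs; the gripper's body (76 mm by 85 mm) begins 54 mm behind the grasp point. The pads swing forward as they close: fully open they stand 13 mm farther back than shut.
Start: joints at [-1.361, 0.116, 1.442, -0, 1.584, -0.038], TCP at [0.166, -0.654, 0.245] pointing down, gripper open.
Joint ranges: [-2.83, 2.83], [-0.83, 2.19], [0.07, 2.5], [-1.14, 4.28], [0.01, 3], [-2.97, 2.97]. Speed limits (rad/s): [1.89, 1.89, 2.22, 3.14, 3.14, 3.14].

## Interface

Orientations are given as a rotation vector (axis times angle).
In Python, from cell import arm gives the robot as it stands. The module is installed in compiled form; this text tells all that it offers. Calls block until the motion is done:
- arm.move_pose(position, orientation): joint-space move of the TCP to a pose.
- arm.move_straight(position, rotation=None, feed=0.15): straight line of the TCP; rotation=None keeps the orientation; feed is the mean speed in m/s.
- arm.move_j(angles): joint-space move.
- arm.set_gripper(opening, grip_force=None): finger opening in m; grip_force is the grip in N (None keeps the last); returns when the fingers have stopped.
- arm.dwell(seconds).
- arm.ik(position, orientation): joint angles nearest the present ones, or None.
- arm.read_camera(name): name is "scene" or "top" or "wrist"; returns a dict with "image" (384x512x3 uint8, blue, green, red), "fx", "fy", "cx", "cy" (pixels), "rvec" (rotation vector, rad) and "tvec" (3), from world to camera coordinates, as OpenCV has them. Camera axes: x right, y down, z forward; pixel columns grow to the right and rows downward; lengths in m; the calibration is good to about 2 mm. A picture is of the moment at which its call begins. There is no depth.
A pose or a line that the arm cannot do raises arm.PlanningError and nothing moves.
- arm.hand_in(): hands the job in; it is judged then, once.
Trained networks look in the newest picture that a camera, given by its name, has taken for a name from the list of things; names that differ only in an ending like _2 or _b are one class to them, and where a whole thing is asked for, a point or a joint stands for the part that bears it (a point fixed in the world has none). Each returns a list of dicts, best first, with "confidence" (0 to 1); they miss things now and then, are a little off and sometimes report something else, mostly with a low value. They report only what shows in the picture. A call takes as long as a camera call. They do not tell look-alikes from the thing itself.
- arm.boxes_of(target, camera): "rect" ([left, top, right, bottom] as shares, 0 to 1, of the picture: columns of its width, rows of its height, round what is visible of it).
Readings, each from a call of its own:
- arm.get_time(): time.
- arm.get_qpos(): joint angles.
- arm.get_qd(): joint speeds.
- arm.get_joint_efforts(): joint torques, N m.
- arm.get_tcp_pos(): TCP position.
- arm.get_orientation(): TCP orientation.
- arm.get_force(): force on the tool from outside, world axes, zero at the start.
- arm.get_ft_torque(): the same for the moment, N m.
- arm.get_gripper_width(): finger opening in m.
- arm.get_grip_force(): force on a finger pad.
Only numpy, scipy, OpenCV 4.12 (cv2) and the standard library are available. Lean on these libraries where they do the work, as an engineer would, in place of code of your own. Each camera call takes 0.05 s, during which the arm holds its last target. There are 200 camera calls.

## Task

One of the two biscuit presses in the wooden stand is clogged inside, and only feel tells which. Push both plungers slowly: the one that runs evenly goes fully home and that press stays upright in its socket; the moment the other's resistance climbs, stop without forcing it (never more than about 25 N on a plunger), then take that press by its barrel and stand it upright on the floor of the blue soaking tub, well inside the walls. Leave the lemon, the onion and the pepper mill alone.

Things in the scene. Friction and masses are not known exactly. Their poses are not given: they have to be found in the camera images.
- press_a: first biscuit press: loose, smooth aluminium barrel 46 mm across, 110 mm tall, flat closed bottom, upright in the socket at the +y end of the stand; about 0.36 kg with its plunger, a red disc (36 mm across, 6 mm thick) on a 12 mm rod above the barrel. Origin: centre of its underside; z runs up the barrel. To carry it, grip the barrel, not the plunger.
- disc_a (a point): centre of the upper face of the red thumb disc of press_a; 150 mm above the press's origin at plunger value 0, lower by the plunger's value: 120 mm when home (disc a few mm above the barrel's rim, at 110 mm).
- plunger_a (a joint): stroke of press_a's plunger in m: 0 out, about 0.030 home, hard stop 0.034; starts at 0 to 0.004. If clear, it runs at an even 5 N or so up to 0.027, where a rubber buffer adds 3 N per mm (home: about 14 N; let go, it rises 1 or 2 mm and stays). If clogged, it is the same at first, but the resistance climbs by 2 N per mm from about 0.012 on; it may spring back a little too.
- press_b: second biscuit press: loose, smooth aluminium barrel 46 mm across, 110 mm tall, flat closed bottom, upright in the socket at the -y end of the stand; about 0.36 kg with its plunger, a red disc (36 mm across, 6 mm thick) on a 12 mm rod above the barrel. Origin: centre of its underside; z runs up the barrel. To carry it, grip the barrel, not the plunger.
- disc_b (a point): centre of the upper face of the red thumb disc of press_b; 150 mm above the press's origin at plunger value 0, lower by the plunger's value: 120 mm when home (disc a few mm above the barrel's rim, at 110 mm).
- plunger_b (a joint): stroke of press_b's plunger in m: 0 out, about 0.030 home, hard stop 0.034; starts at 0 to 0.004. If clear, it runs at an even 5 N or so up to 0.027, where a rubber buffer adds 3 N per mm (home: about 14 N; let go, it rises 1 or 2 mm and stays). If clogged, it is the same at first, but the resistance climbs by 2 N per mm from about 0.012 on; it may spring back a little too.
- stand: fixed wooden drying stand, 90 x 220 x 30 mm (x, y, z of its own frame), origin at the centre of its underside. Two round sockets 49 mm wide and 20 mm deep, 130 mm apart along its y axis.
- socket_a (a point): centre of the floor of the stand's socket for press_a, 10 mm above the counter; the socket's rim is 20 mm above it.
- socket_b (a point): centre of the floor of the stand's socket for press_b, 10 mm above the counter; the socket's rim is 20 mm above it.
- tub: fixed shallow blue soaking tub, open on top, empty: 170 x 170 x 50 mm outside, walls 4 mm, floor 4 to 5 mm thick; origin at the centre of its underside.
- tub_in (a point): centre of the tub's inner floor.
- lemon: loose yellow lemon, 62 mm wide, 67 mm tall, standing on the wooden cutting board (20 mm thick) beyond the work; origin at its underside. Bystander.
- onion: loose red onion, 72 mm wide, 75 mm tall, on the cutting board; origin at its underside. Bystander.
- mill: loose dark wooden pepper mill, 50 mm wide, 140 mm tall, on the counter beside the cutting board; origin at its underside. Bystander.
Things that resemble listed ones, but are neither listed nor needed, are in the scene too. What is shaped like the press_b but green or orange is not meant.

How it is judged:
On the way:
1. both plungers have been tried: each pushed in at least 10 mm (value of joint each of plunger_a, plunger_b above 0.01 m), for 0.1 s.
At the end, for the whole second after the job is handed in: The clear press stands upright (within 0.12 rad) on its own socket floor (within 10 mm), plunger over 25.5 mm in; the clogged press, plunger under 25 mm in, stands upright (within 0.12 rad) on the tub floor within 60 mm of its centre; both at rest (((value of joint plunger_a above 0.0255 m and horizontal distance between press_a and socket_a below 0.01 m and height (world z) of press_a below 0.018 m and angle between each of press_a, press_b's own z axis and vertical below 0.12 rad and value of joint plunger_b below 0.025 m and horizontal distance between press_b and tub_in below 0.06 m and height (world z) of press_b below 0.012 m and linear speed of each of press_a, press_b below 0.02 m/s) or (value of joint plunger_b above 0.0255 m and horizontal distance between press_b and socket_b below 0.01 m and height (world z) of press_b below 0.018 m and angle between each of press_b, press_a's own z axis and vertical below 0.12 rad and value of joint plunger_a below 0.025 m and horizontal distance between press_a and tub_in below 0.06 m and height (world z) of press_a below 0.012 m and linear speed of each of press_b, press_a below 0.02 m/s))); the robot touches nothing.
It fails at once if the plunger of press_a is pushed or squeezed with more than 30 N (contact force between plunger_a and the fingers above 30 N or contact force between plunger_a and the arm above 30 N).
It fails at once if the plunger of press_b is pushed or squeezed with more than 30 N (contact force between plunger_b and the fingers above 30 N or contact force between plunger_b and the arm above 30 N).
It fails at once if the lemon is moved more than 30 mm (distance of lemon from where it was at the start of the episode above 0.03 m).
It fails at once if the onion is moved more than 30 mm (distance of onion from where it was at the start of the episode above 0.03 m).
It fails at once if the mill is moved more than 30 mm (distance of mill from where it was at the start of the episode above 0.03 m).
It also fails if it takes over 54 s, if anything falls off the work surface, if the arm or the gripper's body presses on something with over 40 N, if the wrist force passes 120 N, or if a joint passes its speed limit or range.

## Working session

There is one attempt and no reset: what is moved stays moved. The work goes in short steps, each a Python script; the robot and the scene stay as the last script left them, time stands still between calls to the robot, and variables do not carry over. Pictures are saved under pics/ and viewed, at most 10 in all, crops included, and the job is handed in when it is done.

```bash
mkdir -p pics
python3 - <<'E'
from cell import arm
import cv2,numpy as np
ims=[]
for c in("scene","top"):
    r=arm.read_camera(c);cv2.imwrite(f"pics/{c}0.png",r["image"])
    print(c,r["fx"],r["cx"],r["cy"],r["rvec"],r["tvec"])
    for t in("press_a","disc_a","stand","tub","mill","lemon","onion"):
        print(t,[(np.round(np.array(b["rect"])*[512,384,512,384],1).tolist(),round(b["confidence"],2)) for b in arm.boxes_of(t,c)])
print(arm.tcp_to_tips,arm.get_time(),arm.get_orientation(),arm.get_force())
E
```

```text
scene 383.6857319731458 254.413613440445 193.66840652471933 [ 1.03275312  2.63640927 -0.74009447] [ 0.48086653 -0.27409627  1.15626294]
press_a [([258.1, 86.3, 278.2, 133.0], 0.84), ([213.8, 83.4, 235.2, 131.0], 0.83), ([198.6, 132.4, 221.4, 181.1], 0.69), ([234.5, 108.7, 254.9, 154.9], 0.61), ([268.0, 142.3, 286.3, 184.6], 0.55)]
disc_a [([272.1, 142.4, 289.8, 155.7], 0.73), ([211.0, 80.6, 225.4, 102.7], 0.56), ([197.1, 132.0, 213.7, 153.0], 0.52), ([264.3, 84.5, 281.0, 100.9], 0.46), ([237.0, 106.7, 253.7, 120.9], 0.43)]
stand [([224.6, 136.0, 300.3, 202.3], 0.96)]
tub [([279.5, 191.3, 382.2, 290.8], 0.58)]
mill [([229.7, 207.8, 251.0, 250.1], 0.71)]
lemon [([237.8, 310.2, 266.8, 340.1], 0.66), ([272.6, 140.1, 289.3, 159.5], 0.3)]
onion [([181.0, 252.5, 214.4, 282.2], 0.85)]
top 423.5390018759313 254.6965029447891 194.41912970257624 [ 2.18520403 -2.23222193  0.05018335] [-0.01760061  0.58682709  1.17759939]
press_a [([346.2, 222.6, 376.0, 239.6], 0.96), ([310.8, 215.7, 331.3, 233.3], 0.92), ([310.0, 172.4, 330.3, 189.1], 0.7), ([262.0, 212.0, 283.7, 229.0], 0.51)]
disc_a [([332.6, 263.6, 346.0, 279.7], 0.7), ([319.1, 218.7, 332.6, 231.2], 0.63), ([363.2, 225.4, 375.4, 238.8], 0.62), ([319.1, 169.6, 333.5, 185.8], 0.62), ([268.4, 213.0, 277.5, 228.7], 0.54)]
stand [([254.4, 203.3, 333.8, 240.6], 0.88)]
tub [([157.8, 180.3, 229.0, 249.6], 0.87)]
mill [([242.9, 145.6, 260.7, 169.5], 0.69)]
lemon [([258.9, 212.0, 282.9, 229.2], 0.55), ([264.7, 212.4, 279.4, 228.9], 0.47)]
onion [([236.1, 97.2, 253.8, 125.0], 0.9)]
0.014 0.8 [-3.11750784e+00 -3.88252749e-01 -8.44523384e-06] [ 0.43818999 -0.14609879 -0.27716064]
```

```bash
python3 -c "
import cv2
a=cv2.imread('pics/scene0.png')[60:360,150:400];b=cv2.imread('pics/top0.png')[70:300,140:400]
cv2.imwrite('pics/s1.png',cv2.resize(a,(666,800)[:1]+(600,),interpolation=2) if 0 else cv2.resize(a,(500,600),interpolation=2));cv2.imwrite('pics/t1.png',cv2.resize(b,(780,690))[:600])"
```

```text
(no output)
```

View pics/s1.png

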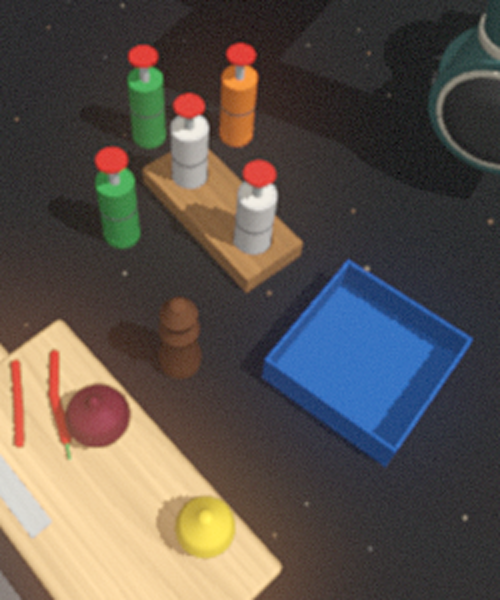

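View pics/t1.png

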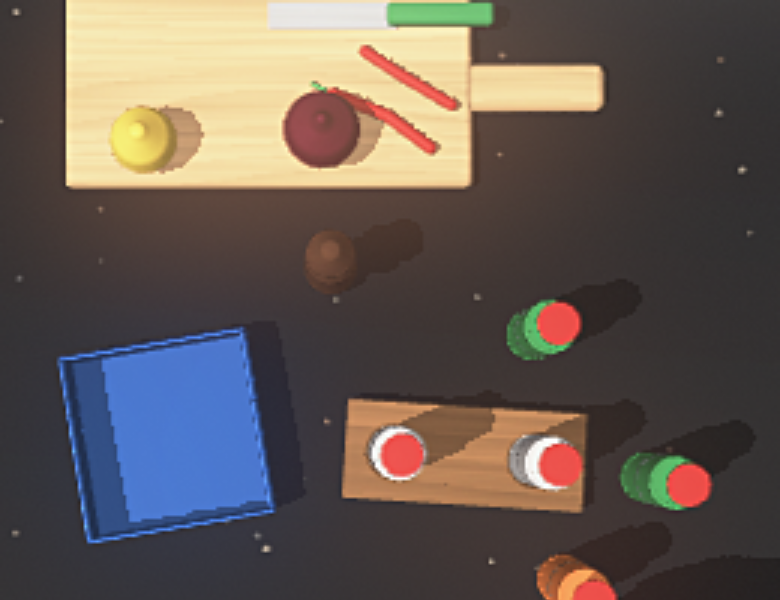

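Scene crop: the stand holds two silver presses, with discs at about (244,112) and (279,147) px. The green and orange ones are decoys. Top view: discs at about (275,221) and (327,225), and the tub to the left of the stand. Next I triangulate.

```bash
cat > h.py <<'E'
from cell import arm
import cv2,numpy as np
from scipy.spatial.transform import Rotation as R
def cal(r):
    K=np.array([[r["fx"],0,r["cx"]],[0,r["fy"],r["cy"]],[0,0,1]])
    return K,R.from_rotvec(r["rvec"]).as_matrix(),np.array(r["tvec"])
def onz(r,uv,z):
    K,Q,t=cal(r);d=Q.T@np.linalg.solve(K,[*uv,1]);c=-Q.T@t
    return c+d*(z-c[2])/d[2]
def tri(r1,u1,r2,u2):
    P=[]
    for r in(r1,r2):
        K,Q,t=cal(r);P.append(K@np.c_[Q,t])
    X=cv2.triangulatePoints(P[0],P[1],np.array(u1,float),np.array(u2,float))[:,0]
    return X[:3]/X[3]
def proj(r,p):
    K,Q,t=cal(r);q=K@(Q@np.array(p)+t);return q[:2]/q[2]
def red(r,near,rad=14):
    h=cv2.cvtColor(r["image"],cv2.COLOR_BGR2HSV).astype(int)
    m=((h[...,0]<6)|(h[...,0]>172))&(h[...,1]>140)&(h[...,2]>120)
    n,l,s,c=cv2.connectedComponentsWithStats(m.astype(np.uint8))
    k=[i for i in range(1,n) if s[i,4]>20]
    i=min(k,key=lambda i:np.hypot(*(c[i]-near)))
    return c[i],s[i]
E
python3 - <<'E'
from h import *
s=arm.read_camera("scene");t=arm.read_camera("top")
for a,b in(((244.5,112.5),(274.7,221.3)),((279.5,147),(326.7,225))):
    pass
S=[red(s,p) for p in((244.5,112.5),(279.5,147))];T=[red(t,p) for p in((274.7,221.3),(326.7,225))]
print(S,T)
for i in 0,1:
  for j in 0,1:
    X=tri(s,S[i][0],t,T[j][0]); print(i,j,X.round(4),(proj(s,X)-S[i][0]).round(1),(proj(t,X)-T[j][0]).round(1))
for n,z,P in(("stand",.03,[(348,399),(587,414),(583,512),(343,497)]),("tub",.05,[(60,358),(243,328),(273,511),(90,542)])):
    W=np.array([onz(t,(x/3+140,y/3+70),z) for x,y in P]);print(n,W.round(4),W.mean(0))
for n,c in(("mill",(330,258)),("onion",(322,130)),):print(n,onz(t,(c[0]/3+140,c[1]/3+70),.05))
for p in((545,332),(665,482),(575,580)):print("decoy",onz(t,(p[0]/3+140,p[1]/3+70),.1))
E
```

```text
[(array([244.14556962, 112.20886076]), array([236, 106,  17,  13, 158], dtype=int32)), (array([279.17222222, 146.15555556]), array([271, 140,  17,  14, 180], dtype=int32))] [(array([273.64666667, 221.18      ]), array([267, 215,  14,  14, 150], dtype=int32)), (array([326.6   , 224.4375]), array([320, 218,  14,  14, 160], dtype=int32))]
0 0 [ 0.546  -0.0916  0.273 ] [22.3 -0.3] [ 10.8 -13.1]
0 1 [ 0.5038 -0.2041  0.1552] [0.1 0. ] [ 0.1 -0.1]
1 0 [ 0.5149 -0.0742  0.1556] [0.4 0.1] [ 0.2 -0.2]
1 1 [ 0.4776 -0.181   0.0561] [-21.2  -7.2] [-14.8   8.6]
stand [[ 0.5619 -0.033   0.03  ]
 [ 0.5434 -0.2526  0.03  ]
 [ 0.4536 -0.2464  0.03  ]
 [ 0.4722 -0.0264  0.03  ]] [ 0.50778533 -0.13958596  0.03      ]
tub [[0.6041 0.2263 0.05  ]
 [0.6278 0.0609 0.05  ]
 [0.4623 0.037  0.05  ]
 [0.4382 0.2017 0.05  ]] [0.53310115 0.13144439 0.05      ]
mill [ 0.68973663 -0.01913334  0.05      ]
onion [ 0.8067515  -0.01432034  0.05      ]
decoy [ 0.61528782 -0.204005    0.1       ]
decoy [ 0.48334541 -0.3043246   0.1       ]
decoy [ 0.40090515 -0.22409238  0.1       ]
```

```bash
cat >> h.py <<'E'
def push(xy,z0=.172,zend=.1285):
    """lower closed tips in 1 mm steps; stop when clogged; returns log"""
    T=arm.tcp_to_tips; o=arm.get_orientation()
    arm.move_straight([*xy,z0+T],feed=.1); arm.dwell(.15)
    f0=np.mean([arm.get_force()[2] for _ in range(4)]); z=z0; L=[];zc=None
    while z>zend:
        z-=.001; arm.move_straight([*xy,z+T],feed=.015)
        f=np.mean([arm.get_force()[2] for _ in range(3)])-f0; L.append((round(arm.get_tcp_pos()[2]-T,4),round(f,1)))
        if zc is None and abs(f)>3: zc=z
        if abs(f)>17: break
        if abs(f)>11 and z>.136: break
    return L
E
python3 - <<'E'
from h import *
arm.set_gripper(0.0)
o=arm.get_orientation()
arm.move_pose([.504,-.204,.24],o)
print(arm.get_time())
print(push((.504,-.204)))
p=arm.get_tcp_pos();print(p,arm.get_time(),arm.get_gripper_width())
arm.move_straight([p[0],p[1],.20],feed=.1);print(arm.get_time())
E
```

```text
3.6917
[(np.float64(0.1711), np.float64(-0.0)), (np.float64(0.1699), np.float64(0.3)), (np.float64(0.1689), np.float64(-0.5)), (np.float64(0.1679), np.float64(-0.8)), (np.float64(0.1669), np.float64(-0.6)), (np.float64(0.1659), np.float64(-1.1)), (np.float64(0.1649), np.float64(-0.2)), (np.float64(0.1639), np.float64(-0.5)), (np.float64(0.1629), np.float64(0.5)), (np.float64(0.162), np.float64(-1.2)), (np.float64(0.161), np.float64(-0.7)), (np.float64(0.1599), np.float64(-0.4)), (np.float64(0.1589), np.float64(0.1)), (np.float64(0.1581), np.float64(2.1)), (np.float64(0.1572), np.float64(4.1)), (np.float64(0.156), np.float64(3.9)), (np.float64(0.1549), np.float64(2.8)), (np.float64(0.1539), np.float64(2.5)), (np.float64(0.1529), np.float64(2.9)), (np.float64(0.1519), np.float64(2.4)), (np.float64(0.1509), np.float64(2.8)), (np.float64(0.1499), np.float64(1.9)), (np.float64(0.1489), np.float64(2.1)), (np.float64(0.1479), np.float64(3.2)), (np.float64(0.1469), np.float64(2.4)), (np.float64(0.1459), np.float64(2.3)), (np.float64(0.1449), np.float64(2.3)), (np.float64(0.1439), np.float64(2.2)), (np.float64(0.1429), np.float64(2.7)), (np.float64(0.1419), np.float64(2.6)), (np.float64(0.1409), np.float64(2.6)), (np.float64(0.1398), np.float64(2.7)), (np.float64(0.1389), np.float64(2.3)), (np.float64(0.1379), np.float64(2.7)), (np.float64(0.1369), np.float64(1.9)), (np.float64(0.1359), np.float64(2.8)), (np.float64(0.1349), np.float64(1.9)), (np.float64(0.1339), np.float64(2.7)), (np.float64(0.1329), np.float64(3.0)), (np.float64(0.1321), np.float64(4.6)), (np.float64(0.1313), np.float64(6.6)), (np.float64(0.1305), np.float64(7.8)), (np.float64(0.1298), np.float64(10.9)), (np.float64(0.1291), np.float64(13.4))]
[ 0.50428048 -0.20413178  0.14305388] 15.5333 1.6144517390558924e-05
16.2667
```

Press b ran evenly to its buffer and went home, so it's the clear one. Now press a.

Run:
```python
from h import *
xy=(.5145,-.0745)
arm.move_straight([*xy,.20],feed=.15)
L=push(xy,z0=.163)
print([tuple(map(float,l)) for l in L])
arm.dwell(.1)
arm.move_straight([*xy,.24],feed=.12);arm.set_gripper(.085)
s=arm.read_camera("scene");t=arm.read_camera("top")
cv2.imwrite("pics/s2.png",cv2.resize(s["image"][60:260,150:400],(750,600)))
for a,b in(((244,112),(326,224)),((280,147),(274,221))):
    a=red(s,a)[0];b=red(t,b)[0];print(a,b,tri(s,a,t,b))
print(arm.get_time())
```

```text
[(0.1621, -0.7), (0.1609, -0.9), (0.1599, 0.4), (0.159, 0.0), (0.1581, 3.0), (0.157, 4.2), (0.1559, 2.6), (0.1549, 1.9), (0.1539, 1.9), (0.1529, 1.3), (0.1519, 2.7), (0.1509, 2.5), (0.1499, 2.5), (0.1489, 2.2), (0.1479, 2.2), (0.147, 3.9), (0.1462, 5.6), (0.1453, 6.3), (0.1446, 8.6), (0.1437, 10.4), (0.143, 11.3)]
[243.95798319 120.16806723] [369.09271523 231.18543046] [ 0.45705749 -0.31954778  0.0162441 ]
[279.03614458 149.8373494 ] [325.67763158 177.34868421] [ 0.58874675 -0.12608988  0.22127123]
24.9
```

View pics/s2.png

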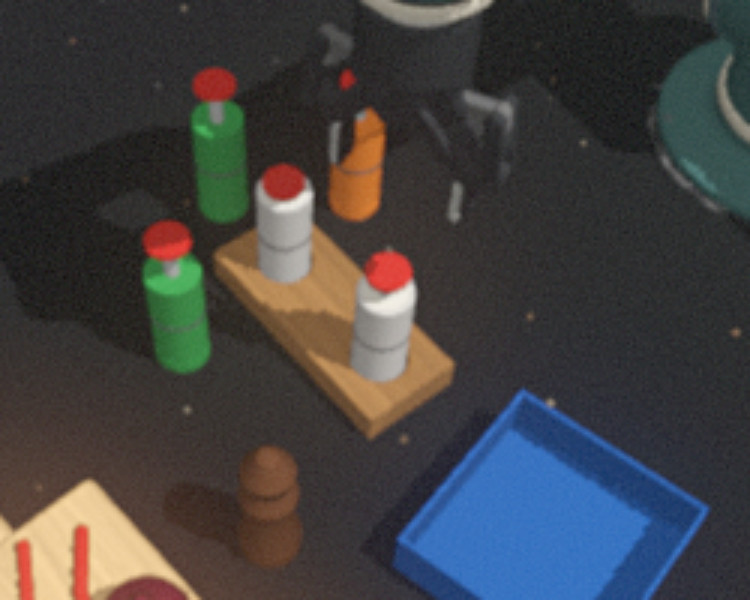

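Press a climbed from 2 N to 11 N past about 12 mm, so it's the clogged one. The picture shows its disc at (388,270), still a bit up, and b's disc at (284,182), down at the rim. Now I grip a's barrel and move it to the tub.

Run:
```python
from h import *
x,y=.514,-.0745
f0=np.array(arm.get_force())
arm.move_straight([x,y,.15],feed=.15)
arm.move_straight([x,y,.096],feed=.06); print("down",(np.array(arm.get_force())-f0).round(1))
arm.set_gripper(0.03,50); print("w",arm.get_gripper_width(),arm.get_grip_force(),(np.array(arm.get_force())-f0).round(1))
if arm.get_gripper_width()>.04:
    arm.move_straight([x,y,.13],feed=.04);arm.move_straight([x,y,.18],feed=.1)
    print("w",arm.get_gripper_width(),(np.array(arm.get_force())-f0).round(1))
    s=arm.read_camera("scene");cv2.imwrite("pics/s3.png",cv2.resize(s["image"][60:260,150:400],(750,600)))
print(arm.get_time())
```

```text
down [-0.6 -0.3  0.1]
w 0.04427759131665064 51.85191303884494 [-0.1 -1.5  4. ]
w 0.044469796192298246 [ 0.1 -1.  -3.5]
28.8583
```

View pics/s3.png

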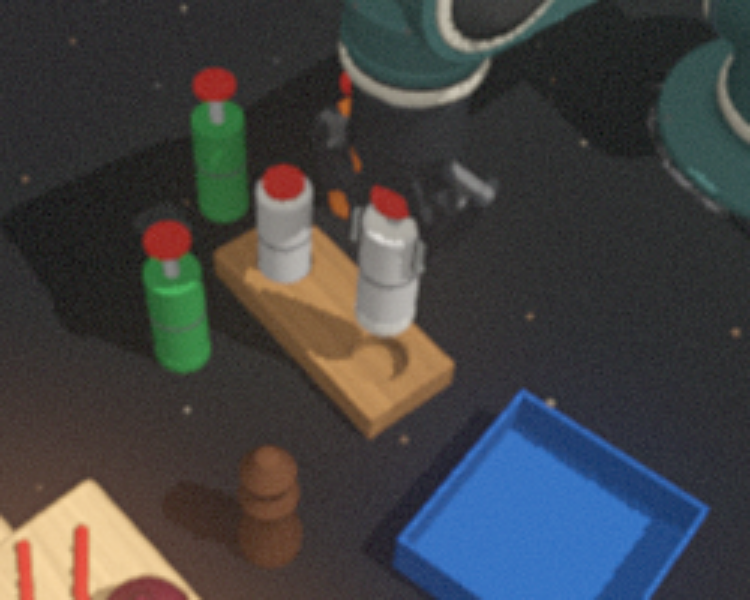

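Press a is held upright and clear of the socket (barrel at about (388,270)). Carry on to the tub and lower until it touches.

Run:
```python
from h import *
x,y=.533,.131
arm.move_straight([x,y,.18],feed=.13)
arm.move_straight([x,y,.105],feed=.08)
arm.move_straight([x,y,.097],feed=.03);arm.dwell(.15)
f0=np.mean([arm.get_force()[2] for _ in range(4)]);z=.097
while z>.085:
    z-=.001;arm.move_straight([x,y,z],feed=.015)
    f=np.mean([arm.get_force()[2] for _ in range(3)])-f0;print(round(z,3),round(f,1))
    if f>4.0:break
arm.set_gripper(.085);arm.dwell(.2)
p=arm.get_tcp_pos();arm.move_straight([x,y,.22],feed=.12)
arm.move_straight([.40,.131,.30],feed=.2)
print(arm.get_time())
r=arm.read_camera("scene");t=arm.read_camera("top")
cv2.imwrite("pics/s4.png",cv2.resize(np.hstack([r["image"][80:330,190:410],t["image"][80:330,140:360]]),(792,450)))
```

```text
0.096 -0.2
0.095 -1.1
0.094 -1.0
0.093 -0.0
0.092 -1.6
0.091 -0.8
0.09 3.8
0.089 13.2
37.1
```

View pics/s4.png

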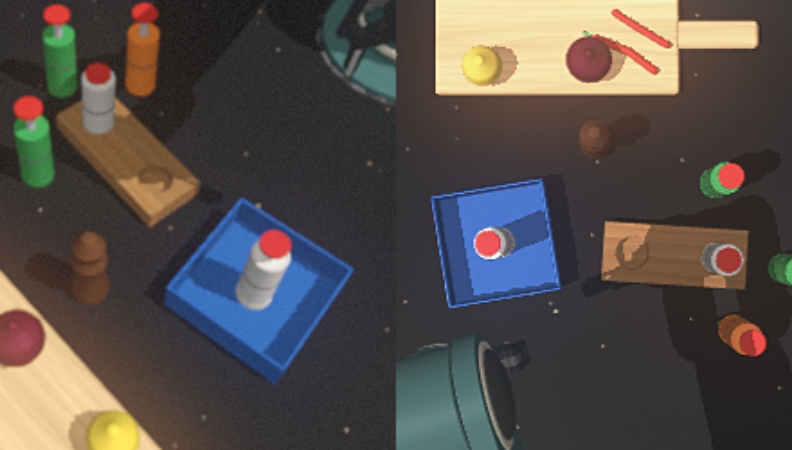

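Press a stands in the tub (left disc at about (275,243), base at (255,300)), and b is still in the stand. A quick triangulation will check uprightness and plunger heights.

Run:
```python
from h import *
s=arm.read_camera("scene");t=arm.read_camera("top")
for n,g,b in(("a",(.533,.131,.139),(.533,.131,.0045)),("b",(.504,-.204,.132),(.504,-.204,.03))):
    a=red(s,proj(s,g))[0];c=red(t,proj(t,g))[0];print(n,tri(s,a,t,c).round(4),"pred-scene",proj(s,g)-a,"pred-top",proj(t,g)-c,"base scene",proj(s,b))
print(arm.get_time(),arm.get_qd())
```

```text
a [0.5345 0.1319 0.1359] pred-scene [ 0.66534932 -1.39831747] pred-top [0.32881333 0.52241908] base scene [330.92187428 241.03278131]
b [ 0.5043 -0.2034  0.1281] pred-scene [ 0.27320457 -1.25646813] pred-top [ 0.72814147 -0.03531126] base scene [244.57548397 145.4791085 ]
37.3 [ 1.69456305e-03 -5.59560539e-03 -2.45292047e-03 -1.55560182e-06
  4.67015102e-04  8.48471195e-04]
```

```bash
python3 -c "
from cell import arm
print(arm.hand_in())"
```

```text
the job is handed in; nothing more can be done
None
```

Press b ran evenly and is fully home, upright in its socket; press a was the clogged one (stopped at about 11 N, 15 mm in) and now stands upright near the centre of the blue tub; the job is handed in at about 37 s, but the verdict was not shown.

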